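# Find the stamped crate and push it to the dispatch line

## Task

Two empty plywood crates stand at the wooden batten, and one of them has a red ring stamp underneath. With the fingers only pushing from outside, tip each crate back over the batten towards the robot, without letting it fall onto its side, until its underside is well seen from the far side (about 70 degrees), and let it down flat again: first the crate on the robot's left, then the one on its right. Then push the stamped crate, flat on the bench, away from the robot until it stands over the yellow dispatch line with the full width of the line under it; leave the other crate at the batten, never lift or carry a crate, and leave all other things alone.

Things in the scene. Friction and masses are not known exactly. Their poses are not given: they have to be found in the camera images.
- crate_a: open plywood crate, 140 (x) by 160 (y) by 70 high, walls 6, floor 12 (heavy: centre of mass about 16 up), low divider; 0.23 to 0.41 kg. Origin: centre of its underside; z up, x away from the robot. At first flat on the bench, near wall 2 to 17 from the batten, one crate at the left part of the batten (+y, robot's left), one at the right, 260 to 340 apart; the stamped one may be either. Hand-slots are only painted.
- crate_b: open plywood crate, 140 (x) by 160 (y) by 70 high, walls 6, floor 12 (heavy: centre of mass about 16 up), low divider; 0.23 to 0.41 kg. Origin: centre of its underside; z up, x away from the robot. At first flat on the bench, near wall 2 to 17 from the batten, one crate at the left part of the batten (+y, robot's left), one at the right, 260 to 340 apart; the stamped one may be either. Hand-slots are only painted.
- stamp (a point): the broad red ring stamp, 84 across with a pale 36 middle, painted on the underside of one of the two crates (on its centre line, 12 to the far side of its middle); this point is the stamp's centre, in the plane of the underside. Hidden from sight while that crate stands flat.
- batten: fixed light-wood batten between robot and crates, 30 deep by 620 long by 6 high: crates' near bottom edges brace on it when tipped, so that they turn instead of sliding; let go below about 75 degrees, a crate drops back flat. Origin at bench level at the middle of its far face (towards the crates); y along it to the robot's left, x away from the robot.
- line: yellow dispatch line painted on the bench beyond the crates, 30 wide (its x) by 620 long (its y), flat, nothing to collide with. Origin at its middle at bench level; x points away from the robot. It lies 165 to 190 beyond the batten's far face, nearly parallel to it.
- crate_a_near (a point): middle of crate_a's near bottom edge (robot side), 70 from its origin along its -x.
- crate_a_far (a point): middle of crate_a's far bottom edge, 70 from its origin along its +x.
- crate_b_near (a point): middle of crate_b's near bottom edge (robot side), 70 from its origin along its -x.
- crate_b_far (a point): middle of crate_b's far bottom edge, 70 from its origin along its +x.
- tin: bystander: small paint tin, 48 across, 55 high, standing between the two crates. Origin under its centre.
- glue: bystander: glue bottle, 56 across, 150 high, to the left of the crates. Origin under its centre.
- driver: bystander: screwdriver lying to the right of the crates; origin under its middle.
- offcut: bystander: wood offcut 60 x 160 x 25 high lying to the right of the crates. Origin under its centre.
- mug: bystander: blue cup, 76 across, 85 high, to the left of the crates. Origin under its centre.
- brush: bystander: brush lying to the left of the crates; origin under its middle.
Mind the look-alikes: they are no part of the job. Leave any black or pink look-alike of the crate_a alone.

How it is judged:
On the way, in this order (a step that is already met when the one before it is completed fails the run):
1. the crate on the robot's left is tipped by more than 1.0 rad while the other stands flat (((y of crate_a in the frame of batten above 0 m and angle between crate_a's own z axis and vertical above 1 rad and angle between crate_b's own z axis and vertical below 0.15 rad) or (y of crate_b in the frame of batten above 0 m and angle between crate_b's own z axis and vertical above 1 rad and angle between crate_a's own z axis and vertical below 0.15 rad))), for 0.2 s.
2. then the crate on the robot's right is tipped by more than 1.0 rad while the left one stands flat (((y of crate_a in the frame of batten below 0 m and angle between crate_a's own z axis and vertical above 1 rad and angle between crate_b's own z axis and vertical below 0.15 rad) or (y of crate_b in the frame of batten below 0 m and angle between crate_b's own z axis and vertical above 1 rad and angle between crate_a's own z axis and vertical below 0.15 rad))), for 0.2 s.
At the end, for the whole second after the job is handed in: The stamped crate stands flat and at rest over the dispatch line: its middle within 55 mm of the line's middle, square to it within 0.4 rad. The other crate stands flat and at rest at the batten, its near edge within 40 mm of it, and within 60 mm of where it began (x of crate_a in the frame of line between -0.055 and 0.055 m and angle between the x axis of crate_a and the x axis of line, either way round below 0.4 rad and angle between each of crate_a, crate_b's own z axis and vertical below 0.06 rad and height (world z) of each of crate_a, crate_b below 0.006 m and linear speed of each of crate_a, crate_b below 0.02 m/s and x of crate_b_near in the frame of batten between -0.01 and 0.04 m and distance of crate_b from where it was at the start of the episode below 0.06 m); the robot touches nothing.
It fails at once if a crate is lifted or carried: both its near and far bottom edges are more than 30 mm off the bench (height (world z) of each of crate_a_near, crate_a_far above 0.03 m or height (world z) of each of crate_b_near, crate_b_far above 0.03 m).
It fails at once if a crate is tipped right over (more than 1.45 rad) (angle between any of crate_a, crate_b's own z axis and vertical above 1.45 rad).
It fails at once if the unstamped crate is pushed to the line (its middle within 60 mm of it) (x of crate_b in the frame of line above -0.06 m).
It fails at once if another thing on the bench is moved by more than 20 mm (distance of any of tin, glue, driver, offcut, mug, brush from where it was at the start of the episode above 0.02 m).
It also fails if it takes over 72 s, if anything falls off the work surface, if the arm or the gripper's body presses on something with over 40 N, if the wrist force passes 120 N, or if a joint passes its speed limit or range.

## Robot

A 6-joint arm with a two-finger parallel gripper is mounted at the origin on the work surface. World frame = base frame: x ahead of the robot, y to its left, z up, the work surface at z = 0. Lengths are in m, angles in rad, forces in N, time in s.
With the tool pointing down it reaches from about 0.35 to 1 m from the base axis. Payload 7.1 kg.
Tool frame: the origin (TCP) lies on the centre line of the jaws, within the pads' length; the fingertips stand 22 mm ahead of it and the grasp point (between the pads) lies 3 mm ahead of it; x points along the fingers, z is the direction in which the jaws open and shut, and the axes are right-handed (so a half turn about x gives the same grasp; the last joint's range is limited). The gripper opens to 85 mm and grips with 20 to 120 N. Pads are 22 mm wide; open, the fingers measure 114 mm over their backs; the gripper's body (76 mm by 85 mm) begins 54 mm behind the grasp point. The pads swing forward as they close: fully open they stand 13 mm farther back than shut.
Start: joints at [-1.181, 0.423, 1.63, -0, 1.089, -0.019], TCP at [0.248, -0.573, 0.253] pointing down, gripper open.
Joint ranges: [-3, 3], [-0.9, 2.11], [0.09, 2.58], [-1.31, 4.45], [0.11, 2.69], [-2.54, 2.54]. Speed limits (rad/s): [2.39, 2.39, 3.01, 3.14, 3.14, 3.14].

## Interface

Orientations are given as a rotation vector (axis times angle).
In Python, from plant import * gives the robot as it stands.
- The arm moves only by the tool jog_arm, never from a script. Its argument "increments" is a list of rows, each an object of numbers: "gripper": the closure, from -1 (fully open) to 1 (shut); "x", "y", "z": the shift along the world's x, y, z in mm; "ax", "ay", "az": the turn, a rotation vector about the world's x, y, z in rad. A call has 1 to 12 rows; each row is the pose to reach, as a shift and turn from the pose measured when the call began; what a row does not reach only later rows make up. A row lasts 1/10 s, in which the tool goes at most 50 mm and 8.59 degrees, less where a joint would pass 70% of its speed; a pose out of reach is approached as far as the arm can. A call with a gripper value outside its range is refused whole. The fingers move at their own pace and stop on an object; the grip force is fixed at half the most. Time passes only in rows, so rows that repeat a pose let the fingers close. It gives the time, the measured TCP pose, the force and the opening at its end, in the units of the state.
- get_obs(): the state, without advancing time (a new reading comes with each control period).
- read_camera(name): name is "side" or "top"; returns a dict with "frame" (480x640x3 uint8, blue, green, red), "mtx" (3x3 intrinsics, pixels), "extrinsics" (4x4, takes a point from world to camera coordinates). Camera axes: x right, y up, looking along -z (the intrinsics and any distortion apply to the point x, -y, -z); pixel columns grow to the right and rows downward; lengths in m; the calibration is good to about 2 mm. A picture is of the moment at which its call begins. There is no depth.
- job_done(): hands the job in, once; it reports no verdict.
The state is a dict: "clock": time; "q": joint angles; "qvel": joint speeds; "tau": joint torques, N m; "ee_pos": TCP position; "eef_rot": TCP orientation; "contact_force": force on the tool from outside, world axes, zero at the start; "ft_torque": the same for the moment, N m; "grip_width": finger opening in m.
Only numpy, scipy, OpenCV 4.12 (cv2) and the standard library are available. Lean on these libraries where they do the work, as an engineer would, in place of code of your own. Each camera call takes 0.05 s, during which the arm holds its last target. There are 200 camera calls.

## Working session

There is one attempt and no reset: what is moved stays moved. The work goes in short steps, Python scripts to look and compute and a tool call to move; the robot and the scene stay as the last step left them, time stands still between calls to the robot, and variables do not carry over. Pictures are saved under pics/ and viewed, about 8 in all and at most 12, crops included, and the job is handed in when it is done.

Besides the shell and the picture viewer there is one more tool, called after ">>>" as name([rows], argument=value, ...), one row to a line, values as JSON. jog_arm: Moves the arm, as the interface text tells. Its arguments: {"type":"object","properties":{"increments":{"type":"array"}},"required":["increments"]}

```bash
mkdir -p pics; ls
python3 - <<'E'
from plant import *
import cv2
for n in("top","side"):
    c=read_camera(n); cv2.imwrite(f"pics/{n}0.png",c["frame"]); print(n,c["mtx"].tolist(),c["extrinsics"].round(4).tolist(),[k for k in c])
print(get_obs())
E
```

```text
pics
top [[444.3765350720331, 0.0, 320.9926416824361], [0.0, 444.3765350720331, 243.52216564434747], [0.0, 0.0, 1.0]] [[-0.0215, -0.9997, -0.0116, 0.0374], [0.9807, -0.0233, 0.1942, -0.4534], [-0.1944, -0.0072, 0.9809, -1.2348], [0.0, 0.0, 0.0, 1.0]] ['frame', 'mtx', 'extrinsics']
side [[524.5149558722842, 0.0, 324.6988465560256], [0.0, 524.5149558722842, 231.96869552463986], [0.0, 0.0, 1.0]] [[0.9974, -0.0717, -0.0019, -0.4761], [0.0489, 0.6598, 0.7499, -0.0612], [-0.0525, -0.748, 0.6616, -1.1526], [0.0, 0.0, 0.0, 1.0]] ['frame', 'mtx', 'extrinsics']
{'clock': 0.1, 'q': array([-1.18097606e+00,  4.23745585e-01,  1.63059695e+00, -1.60882204e-06,
        1.08858233e+00, -1.90233754e-02]), 'qvel': array([-0.00033688, -0.0007602 , -0.00279433, -0.00092651, -0.00215743,
        0.00035645]), 'tau': array([ 8.83898538e-04, -5.58423650e+01, -2.82444620e+01, -8.97877698e-06,
        2.95784244e-03, -1.63788599e-05]), 'ee_pos': array([ 0.24830718, -0.57306899,  0.25264169]), 'eef_rot': array([ 0.90374967,  1.37644739, -0.9025138 ]), 'contact_force': array([-0.5315615 , -0.06507334, -0.48198412]), 'ft_torque': array([-0.05157014, -0.01798387, -0.01641565]), 'grip_width': 0.08545409373323128}
```

View pics/top0.png

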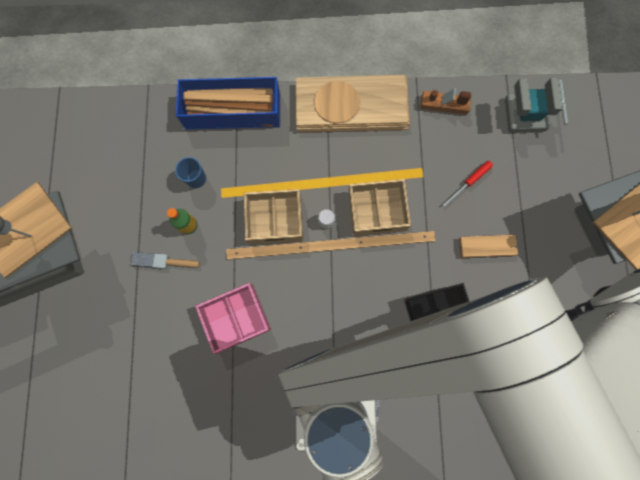

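View pics/side0.png

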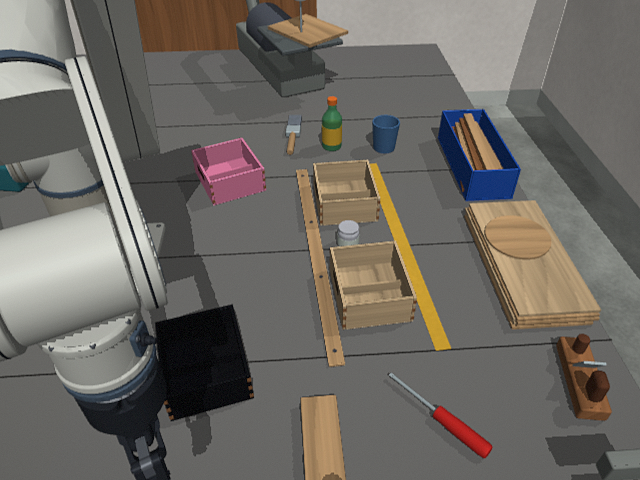

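The top view shows the two crates at about (272,217) and (380,206). The tin is between them at (327,217), the batten runs from (228,253) to (435,237) and the line lies above. The side view shows the same scene from the right.

```bash
cat > h.py <<'E'
import numpy as np, cv2
from scipy.spatial.transform import Rotation as Ro
from plant import *
def ray(c,uv,z=0.):
    E=c["extrinsics"];R=E[:3,:3];C=-R.T@E[:3,3]
    uv=np.asarray(uv,float).reshape(-1,2)
    n=np.c_[uv,np.ones(len(uv))]@np.linalg.inv(c["mtx"]).T
    d=(n*[1,-1,-1])@R
    return C+d*((z-C[2])/d[:,2])[:,None]
def proj(c,P):
    E=c["extrinsics"];p=np.atleast_2d(P)@E[:3,:3].T+E[:3,3]
    q=(p*[1,-1,-1])@c["mtx"].T
    return q[:,:2]/q[:,2:]
def snap(n,name,box=None,s=1):
    c=read_camera(n);f=c["frame"]
    if box: f=f[box[1]:box[3],box[0]:box[2]]
    cv2.imwrite(f"pics/{name}.png",cv2.resize(f,None,fx=s,fy=s,interpolation=cv2.INTER_CUBIC));return c
E
python3 - <<'E'
from h import *
c=read_camera("top");o=get_obs()
print("tool axes\n",Ro.from_rotvec(o["eef_rot"]).as_matrix().round(3))
hsv=cv2.cvtColor(c["frame"],cv2.COLOR_BGR2HSV)
def big(m,box,n):
    k=np.zeros_like(m);x0,y0,x1,y1=box;k[y0:y1,x0:x1]=m[y0:y1,x0:x1]
    cs=sorted(cv2.findContours(k,0,2)[0],key=cv2.contourArea)[::-1][:n];return cs
wood=cv2.inRange(hsv,(8,60,60),(24,200,255)); yel=cv2.inRange(hsv,(20,180,120),(32,255,255))
line=cv2.boxPoints(cv2.minAreaRect(big(yel,(200,150,450,215),1)[0]))
print("line",ray(c,line,0).round(4).tolist())
wood&=~yel
k=np.zeros_like(wood)
for b in big(wood,(200,170,450,270),6):
    if cv2.contourArea(b)<300: continue
    r=cv2.minAreaRect(b);print(r,cv2.contourArea(b)); bx=cv2.boxPoints(r)
    print(" z=.07",ray(c,bx,.07)[:,:2].round(4).tolist(),"z=.006",ray(c,bx,.006)[:,:2].round(4).tolist())
vis=c["frame"][160:280,200:460].copy()
cv2.imwrite("pics/t1.png",cv2.resize(vis,None,fx=3,fy=3,interpolation=2))
E
```

```text
tool axes
 [[-0.     0.918  0.397]
 [ 0.001  0.397 -0.918]
 [-1.     0.    -0.001]]
line [[0.6413, 0.3291, 0.0], [0.6916, -0.285, 0.0], [0.6661, -0.2858, 0.0], [0.6161, 0.326, 0.0]]
((327.31463623046875, 212.89871215820312), (74.7976303100586, 210.1248016357422), 84.95755004882812) 10826.0
 z=.07 [[0.6297, 0.3183], [0.6705, -0.2916], [0.4489, -0.2949], [0.41, 0.2948]] z=.006 [[0.6518, 0.334], [0.6947, -0.3077], [0.4616, -0.3112], [0.4207, 0.3092]]
```

View pics/t1.png

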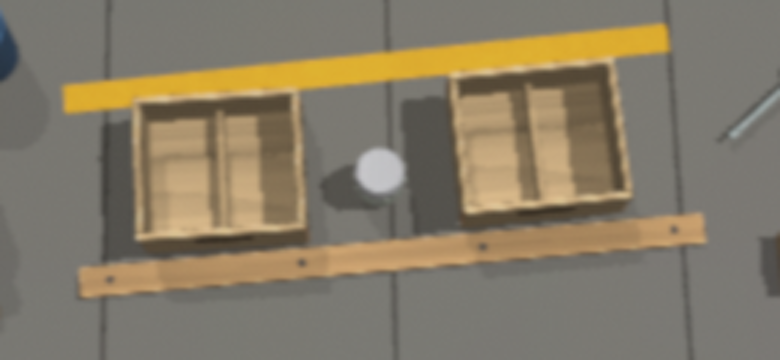

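The crop shows the crate rims clearly (scale 3, offset 200,160):
- Left rim corners: (133,100), (298,90), (307,229), (136,241).
- Right rim corners: (449,74), (612,60), (632,197), (465,214).
- Batten far edge: (78,270) to (704,213).

Run:
```python
from h import *
c=read_camera("top")
P=lambda a,z: ray(c,np.array(a)/3.+[200,160],z)
L=P([(133,100),(298,90),(307,229),(136,241)],.07);R=P([(449,74),(612,60),(632,197),(465,214)],.07)
B=P([(78,270),(704,213)],.006); 
for n,q in(("L",L),("R",R)):
    d=np.roll(q,-1,0)-q
    print(n,q[:,:2].round(4).tolist(),"sides",np.linalg.norm(d,axis=1).round(3),"centre",q.mean(0)[:2].round(4),"yaw",np.degrees(np.arctan2(d[0][0],-d[0][1])).round(1),np.degrees(np.arctan2(d[2][0],-d[2][1])).round(1))
d=B[1]-B[0];print("B",B.round(4).tolist(),np.linalg.norm(d),"yaw",np.degrees(np.arctan2(d[0],-d[1])))
print("tin",P([(380,170)],.055))
```

```text
L [[0.6023, 0.2454], [0.6083, 0.0862], [0.4711, 0.0793], [0.4634, 0.2409]] sides [0.159 0.137 0.162 0.139] centre [0.5362 0.1629] yaw 2.2 -177.3
R [[0.6207, -0.0598], [0.6309, -0.2175], [0.4946, -0.2285], [0.482, -0.0702]] sides [0.158 0.137 0.159 0.139] centre [ 0.5571 -0.144 ] yaw 3.7 -175.4
B [[0.4489, 0.3096, 0.006], [0.4917, -0.3116, 0.006]] 0.6226585023853157 yaw 3.9418156991209443
tin [[0.53074429 0.00896824 0.055     ]]
```

>>> jog_arm([
  {"gripper": 1, "x": 412, "y": 739, "z": -20, "az": -0.345},
  {"gripper": 1, "x": 412, "y": 739, "z": -20, "az": -0.345},
  {"gripper": 1, "x": 412, "y": 739, "z": -20, "az": -0.345},
  {"gripper": 1, "x": 412, "y": 739, "z": -20, "az": -0.345},
  {"gripper": 1, "x": 412, "y": 739, "z": -20, "az": -0.345},
  {"gripper": 1, "x": 412, "y": 739, "z": -20, "az": -0.345},
  {"gripper": 1, "x": 412, "y": 739, "z": -20, "az": -0.345},
  {"gripper": 1, "x": 412, "y": 739, "z": -20, "az": -0.345},
  {"gripper": 1, "x": 412, "y": 739, "z": -20, "az": -0.345},
  {"gripper": 1, "x": 412, "y": 739, "z": -20, "az": -0.345},
  {"gripper": 1, "x": 412, "y": 739, "z": -20, "az": -0.345},
  {"gripper": 1, "x": 412, "y": 739, "z": -20, "az": -0.345},
])

```text
validation failed for argument at $.in...
```

>>> jog_arm([
  {"gripper": 1.0, "x": 40, "y": 60, "z": 0, "ax": 0, "ay": 0, "az": -0.1},
])

```text
clock: 0.3
ee_pos: [0.2746, -0.535, 0.2529]
eef_rot: [0.981, 1.337, -0.984]
contact_force: [1.6, 0.3, -0.0]
grip_width: 0.0732
```

>>> jog_arm([
  {"gripper": 1, "x": 385, "y": 701, "z": -18, "ax": 0, "ay": 0, "az": -0.24},
  {"gripper": 1, "x": 385, "y": 701, "z": -18, "ax": 0, "ay": 0, "az": -0.24},
  {"gripper": 1, "x": 385, "y": 701, "z": -18, "ax": 0, "ay": 0, "az": -0.24},
  {"gripper": 1, "x": 385, "y": 701, "z": -18, "ax": 0, "ay": 0, "az": -0.24},
  {"gripper": 1, "x": 385, "y": 701, "z": -18, "ax": 0, "ay": 0, "az": -0.24},
  {"gripper": 1, "x": 385, "y": 701, "z": -18, "ax": 0, "ay": 0, "az": -0.24},
  {"gripper": 1, "x": 385, "y": 701, "z": -18, "ax": 0, "ay": 0, "az": -0.24},
  {"gripper": 1, "x": 385, "y": 701, "z": -18, "ax": 0, "ay": 0, "az": -0.24},
  {"gripper": 1, "x": 385, "y": 701, "z": -18, "ax": 0, "ay": 0, "az": -0.24},
  {"gripper": 1, "x": 385, "y": 701, "z": -18, "ax": 0, "ay": 0, "az": -0.24},
  {"gripper": 1, "x": 385, "y": 701, "z": -18, "ax": 0, "ay": 0, "az": -0.24},
  {"gripper": 1, "x": 385, "y": 701, "z": -18, "ax": 0, "ay": 0, "az": -0.24},
])

```text
clock: 1.5
ee_pos: [0.5653, -0.0045, 0.2394]
eef_rot: [1.16, 1.238, -1.163]
contact_force: [0.5, -0.7, 0.3]
grip_width: -0.0001
```

>>> jog_arm([
  {"gripper": 1, "x": 50, "y": 85, "z": -10, "ax": 0, "ay": 0, "az": 0},
  {"gripper": 1, "x": 90, "y": 171, "z": -30, "ax": 0, "ay": 0, "az": 0},
  {"gripper": 1, "x": 90, "y": 171, "z": -60, "ax": 0, "ay": 0, "az": 0},
  {"gripper": 1, "x": 90, "y": 171, "z": -100, "ax": 0, "ay": 0, "az": 0},
  {"gripper": 1, "x": 80, "y": 171, "z": -140, "ax": 0, "ay": 0, "az": 0},
  {"gripper": 1, "x": 75, "y": 171, "z": -162, "ax": 0, "ay": 0, "az": 0},
  {"gripper": 1, "x": 70, "y": 171, "z": -162, "ax": 0, "ay": 0, "az": 0},
  {"gripper": 1, "x": 70, "y": 171, "z": -162, "ax": 0, "ay": 0, "az": 0},
])

```text
clock: 2.3
ee_pos: [0.6343, 0.1663, 0.0771]
eef_rot: [1.159, 1.239, -1.165]
contact_force: [0.7, -0.5, 0.4]
grip_width: -0.0001
```

Run:
```python
from h import *
c=snap("side","s1",(270,80,470,240),4)
print(get_obs()["ee_pos"].round(4),get_obs()["contact_force"].round(2), Ro.from_rotvec(get_obs()["eef_rot"]).as_matrix().round(3))
```

```text
[0.6361 0.1663 0.079 ] [1.22 0.14 0.39] [[ 0.001  0.998  0.064]
 [-0.002  0.064 -0.998]
 [-1.     0.001  0.002]]
```

View pics/s1.png

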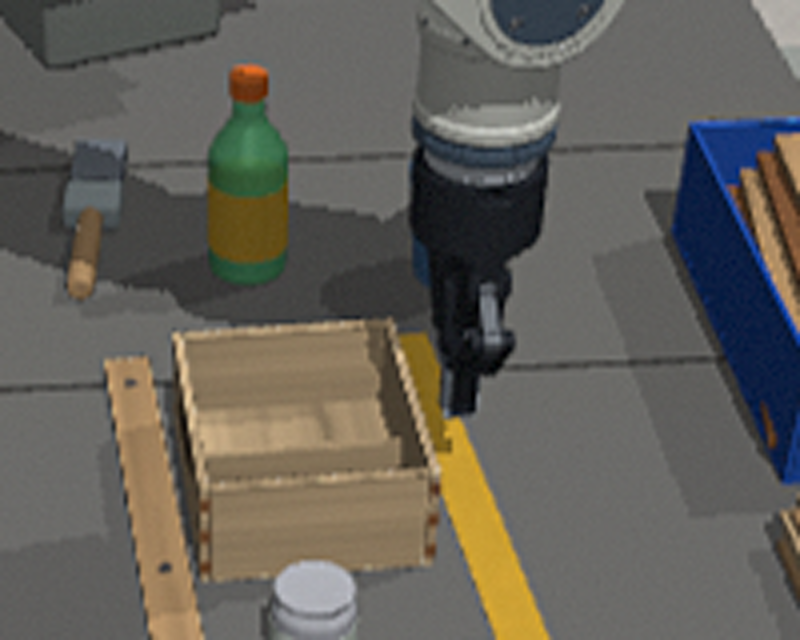

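>>> jog_arm([
  {"gripper": 1, "x": -12, "y": -1, "z": -1, "ax": 0, "ay": 0, "az": 0},
  {"gripper": 1, "x": -20, "y": -1, "z": -1, "ax": 0, "ay": 0, "az": 0},
  {"gripper": 1, "x": -25, "y": -2, "z": -1, "ax": 0, "ay": 0, "az": 0},
  {"gripper": 1, "x": -28, "y": -2, "z": 5, "ax": 0, "ay": 0, "az": 0},
  {"gripper": 1, "x": -30, "y": -2, "z": 11, "ax": 0, "ay": 0, "az": 0},
  {"gripper": 1, "x": -33, "y": -2, "z": 17, "ax": 0, "ay": 0, "az": 0},
  {"gripper": 1, "x": -36, "y": -3, "z": 23, "ax": 0, "ay": 0, "az": 0},
  {"gripper": 1, "x": -41, "y": -3, "z": 31, "ax": 0, "ay": 0, "az": 0},
  {"gripper": 1, "x": -47, "y": -3, "z": 40, "ax": 0, "ay": 0, "az": 0},
  {"gripper": 1, "x": -53, "y": -4, "z": 47, "ax": 0, "ay": 0, "az": 0},
  {"gripper": 1, "x": -60, "y": -4, "z": 55, "ax": 0, "ay": 0, "az": 0},
  {"gripper": 1, "x": -68, "y": -5, "z": 62, "ax": 0, "ay": 0, "az": 0},
])

```text
clock: 3.55
ee_pos: [0.5677, 0.1615, 0.142]
eef_rot: [1.162, 1.236, -1.161]
contact_force: [2.9, 2.7, 2.9]
grip_width: -0.0001
```

Run:
```python
from h import *
c=snap("side","s2",(270,80,470,240),4)
print(get_obs()["ee_pos"].round(4),get_obs()["contact_force"].round(2))
```

```text
[0.5668 0.1613 0.1427] [2.05 2.62 3.45]
```

View pics/s2.png

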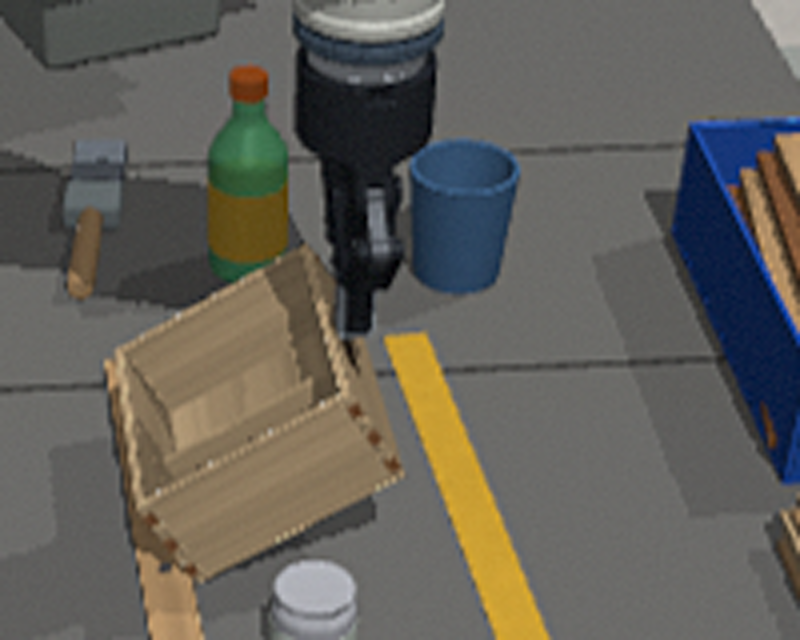

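>>> jog_arm([
  {"gripper": 1, "x": -8, "y": -1, "z": 4, "ax": 0, "ay": 0, "az": 0},
  {"gripper": 1, "x": -16, "y": -1, "z": 9, "ax": 0, "ay": 0, "az": 0},
  {"gripper": 1, "x": -24, "y": -2, "z": 14, "ax": 0, "ay": 0, "az": 0},
  {"gripper": 1, "x": -33, "y": -2, "z": 19, "ax": 0, "ay": 0, "az": 0},
  {"gripper": 1, "x": -42, "y": -3, "z": 22, "ax": 0, "ay": 0, "az": 0},
  {"gripper": 1, "x": -49, "y": -3, "z": 25, "ax": 0, "ay": 0, "az": 0},
  {"gripper": 1, "x": -55, "y": -4, "z": 27, "ax": 0, "ay": 0, "az": 0},
  {"gripper": 1, "x": -62, "y": -4, "z": 28, "ax": 0, "ay": 0, "az": 0},
  {"gripper": 1, "x": -68, "y": -5, "z": 29, "ax": 0, "ay": 0, "az": 0},
  {"gripper": 1, "x": -73, "y": -5, "z": 30, "ax": 0, "ay": 0, "az": 0},
  {"gripper": 1, "x": -73, "y": -5, "z": 30, "ax": 0, "ay": 0, "az": 0},
])

```text
clock: 4.7
ee_pos: [0.4937, 0.1567, 0.1738]
eef_rot: [1.163, 1.236, -1.16]
contact_force: [2.5, 4.3, 9.5]
grip_width: 0.0003
```

Run:
```python
from h import *
c=snap("side","s3s",(270,80,470,240),2); d=snap("top","s3t",(200,140,400,300),2)
print(c["extrinsics"].round(3).tolist(),d["extrinsics"].round(3).tolist())
a=cv2.imread("pics/s3s.png");b=cv2.imread("pics/s3t.png");cv2.imwrite("pics/s3.png",np.hstack([a,b]))
print(get_obs()["ee_pos"].round(4),get_obs()["contact_force"].round(2))
```

```text
[[0.997, -0.072, -0.002, -0.476], [0.049, 0.66, 0.75, -0.061], [-0.052, -0.748, 0.662, -1.153], [0.0, 0.0, 0.0, 1.0]] [[-0.022, -1.0, -0.012, 0.037], [0.981, -0.023, 0.194, -0.453], [-0.194, -0.007, 0.981, -1.235], [0.0, 0.0, 0.0, 1.0]]
[0.4941 0.1567 0.1737] [ 2.89  4.42 10.26]
```

View pics/s3.png

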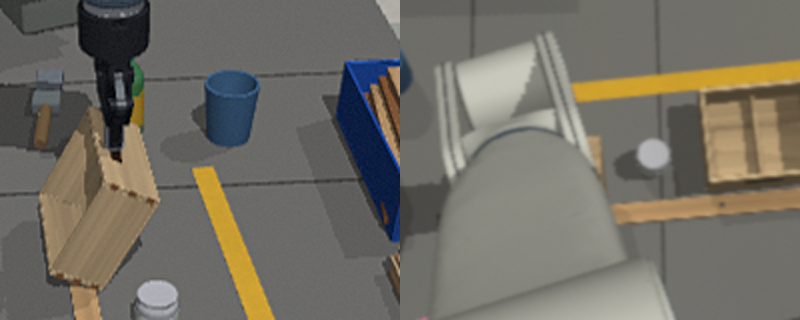

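The crate in this view is tipped well over, with the bottom edge of its right side wall running from crop pixel (90,287) to (158,198). The underside faces away from both cameras. I'll measure the tilt and look for red.

```bash
cat >> h.py <<'E'
def red(c,box):
    h=cv2.cvtColor(c["frame"],cv2.COLOR_BGR2HSV);m=cv2.inRange(h,(0,120,70),(6,255,255))|cv2.inRange(h,(172,120,70),(180,255,255))
    k=m[box[1]:box[3],box[0]:box[2]];ys,xs=np.nonzero(k);return len(xs),(xs.mean()+box[0],ys.mean()+box[1]) if len(xs) else None
def rayy(c,uv,p0,n):
    E=c["extrinsics"];R=E[:3,:3];C=-R.T@E[:3,3]
    uv=np.asarray(uv,float).reshape(-1,2);q=np.c_[uv,np.ones(len(uv))]@np.linalg.inv(c["mtx"]).T;d=(q*[1,-1,-1])@R
    return C+d*(((np.array(p0)-C)@n)/(d@n))[:,None]
E
python3 - <<'E'
from h import *
c=read_camera("side")
P=rayy(c,np.array([(90,287),(158,198),(105,192)])/2+[270,80],[.5,.08,0],np.array([-.055,.998,0]))
print(P.round(4)); d=P[1]-P[0];print(np.degrees(np.arctan2(d[2],np.hypot(d[0],d[1]))),np.linalg.norm(d),np.linalg.norm(P[2]-P[1]))
print(red(c,(270,80,400,240)))
o=get_obs();print(o["contact_force"].round(1))
E
```

```text
[[0.4602 0.0778 0.0096]
 [0.5372 0.082  0.1301]
 [0.4785 0.0788 0.1435]]
57.37206268126589 0.14305725869271027 0.060311999236795914
(0, None)
[ 1.8  4.  10.2]
```

>>> jog_arm([
  {"gripper": 1, "x": -3, "y": 0, "z": 1, "ax": 0, "ay": 0, "az": 0},
  {"gripper": 1, "x": -6, "y": 0, "z": 2, "ax": 0, "ay": 0, "az": 0},
  {"gripper": 1, "x": -9, "y": -1, "z": 3, "ax": 0, "ay": 0, "az": 0},
  {"gripper": 1, "x": -12, "y": -1, "z": 3, "ax": 0, "ay": 0, "az": 0},
  {"gripper": 1, "x": -15, "y": -1, "z": 3, "ax": 0, "ay": 0, "az": 0},
  {"gripper": 1, "x": -17, "y": -1, "z": 3, "ax": 0, "ay": 0, "az": 0},
  {"gripper": 1, "x": -17, "y": -1, "z": 3, "ax": 0, "ay": 0, "az": 0},
])

```text
clock: 5.55
ee_pos: [0.4768, 0.1556, 0.1766]
eef_rot: [1.163, 1.236, -1.16]
contact_force: [0.1, -0.7, 1.0]
grip_width: 0.0002
```

Run:
```python
from h import *
c=snap("side","s4",(270,80,400,240),4);o=get_obs();print(o["ee_pos"].round(4),o["contact_force"].round(1),red(c,(270,80,400,240)))
```

```text
[0.477  0.1557 0.1766] [ 0.4  0.5 -0.7] (0, None)
```

View pics/s4.png

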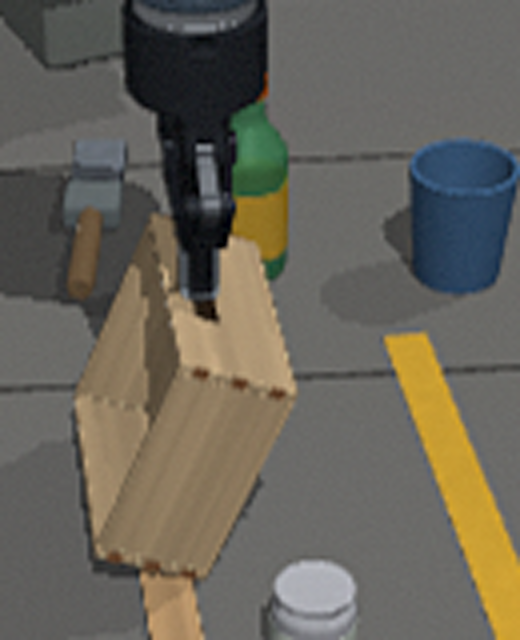

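The crate's end face now has its corners at crop pixels (203,577) near-bottom, (293,395) far-bottom, (183,372) far-top and (97,557) near-top. No underside shows.

Run:
```python
from h import *
c=read_camera("side")
P=rayy(c,np.array([(203,577),(293,395),(183,372),(97,557)])/4+[270,80],[.5,.08,0],np.array([-.055,.998,0]))
for i in range(4):
    d=P[(i+1)%4]-P[i];print(P[i].round(4),np.degrees(np.arctan2(d[2],d[0])).round(1),np.linalg.norm(d).round(4))
```

```text
[0.4737 0.0786 0.0058] 68.1 0.136
[0.5244 0.0813 0.132 ] 161.0 0.0641
[0.4638 0.078  0.1528] -112.4 0.1352
[0.4123 0.0752 0.0278] -19.7 0.0653
```

>>> jog_arm([
  {"gripper": 1, "x": 13, "y": 1, "z": -1, "ax": 0, "ay": 0, "az": 0},
  {"gripper": 1, "x": 26, "y": 2, "z": -3, "ax": 0, "ay": 0, "az": 0},
  {"gripper": 1, "x": 35, "y": 2, "z": -5, "ax": 0, "ay": 0, "az": 0},
  {"gripper": 1, "x": 44, "y": 3, "z": -8, "ax": 0, "ay": 0, "az": 0},
  {"gripper": 1, "x": 53, "y": 4, "z": -11, "ax": 0, "ay": 0, "az": 0},
  {"gripper": 1, "x": 61, "y": 4, "z": -15, "ax": 0, "ay": 0, "az": 0},
  {"gripper": 1, "x": 70, "y": 5, "z": -20, "ax": 0, "ay": 0, "az": 0},
  {"gripper": 1, "x": 80, "y": 6, "z": -27, "ax": 0, "ay": 0, "az": 0},
  {"gripper": 1, "x": 90, "y": 6, "z": -35, "ax": 0, "ay": 0, "az": 0},
  {"gripper": 1, "x": 101, "y": 7, "z": -46, "ax": 0, "ay": 0, "az": 0},
  {"gripper": 1, "x": 111, "y": 8, "z": -57, "ax": 0, "ay": 0, "az": 0},
  {"gripper": 1, "x": 120, "y": 8, "z": -70, "ax": 0, "ay": 0, "az": 0},
])

```text
clock: 6.85
ee_pos: [0.6011, 0.1645, 0.1075]
eef_rot: [1.168, 1.232, -1.154]
contact_force: [6.0, 0.9, 4.5]
grip_width: -0.0
```

>>> jog_arm([
  {"gripper": 1, "x": 5, "y": 0, "z": -8, "ax": 0, "ay": 0, "az": 0},
  {"gripper": 1, "x": 11, "y": 0, "z": -18, "ax": 0, "ay": 0, "az": 0},
  {"gripper": 1, "x": 18, "y": 0, "z": -28, "ax": 0, "ay": 0, "az": 0},
  {"gripper": 1, "x": 40, "y": 0, "z": -28, "ax": 0, "ay": 0, "az": 0},
  {"gripper": 1, "x": 50, "y": 0, "z": 20, "ax": 0, "ay": 0, "az": 0},
  {"gripper": 1, "x": 50, "y": -20, "z": 70, "ax": 0, "ay": 0, "az": 0},
  {"gripper": 1, "x": 50, "y": -60, "z": 100, "ax": 0, "ay": 0, "az": 0},
])

```text
clock: 7.55
ee_pos: [0.6517, 0.1086, 0.2071]
eef_rot: [1.167, 1.233, -1.151]
contact_force: [1.0, -0.2, 0.2]
grip_width: 0.0
```

Run:
```python
from h import *
o=get_obs();print(o["ee_pos"].round(4),o["contact_force"].round(1))
a=snap("side","a",(260,100,460,360),2);b=snap("top","b",(200,140,460,400),2)
A=cv2.imread("pics/a.png");B=cv2.imread("pics/b.png");cv2.imwrite("pics/s5.png",np.hstack([cv2.resize(A,(400,520)),B[:520]])[:, :800])
```

```text
[0.6517 0.1086 0.2071] [ 1.  -0.2  0.2]
```

View pics/s5.png

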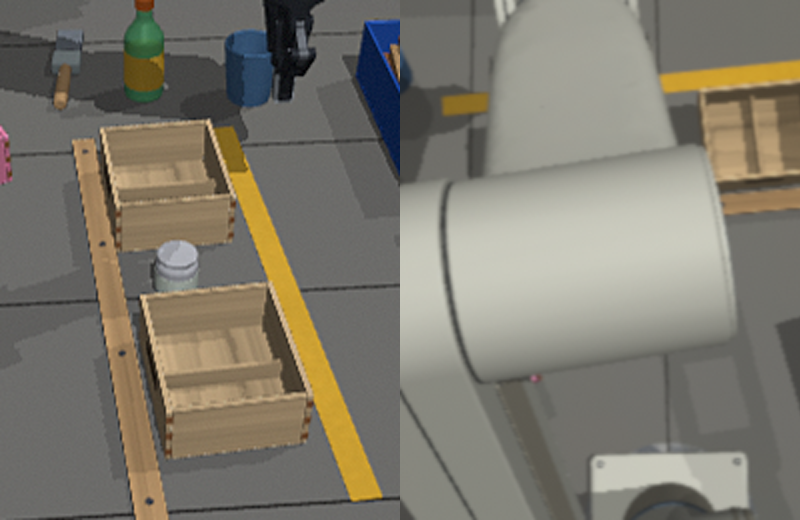

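>>> jog_arm([
  {"gripper": 1, "x": 4, "y": -50, "z": 0, "ax": 0, "ay": 0, "az": 0},
  {"gripper": 1, "x": 6, "y": -100, "z": 0, "ax": 0, "ay": 0, "az": 0},
  {"gripper": 1, "x": 8, "y": -150, "z": 0, "ax": 0, "ay": 0, "az": 0},
  {"gripper": 1, "x": 8, "y": -200, "z": 0, "ax": 0, "ay": 0, "az": 0.01},
  {"gripper": 1, "x": 8, "y": -248, "z": -10, "ax": 0, "ay": 0, "az": 0.01},
  {"gripper": 1, "x": 8, "y": -248, "z": -50, "ax": 0, "ay": 0, "az": 0.01},
  {"gripper": 1, "x": 6, "y": -248, "z": -90, "ax": 0, "ay": 0, "az": 0.01},
  {"gripper": 1, "x": 5, "y": -248, "z": -129, "ax": 0, "ay": 0, "az": 0.01},
  {"gripper": 1, "x": 5, "y": -248, "z": -129, "ax": 0, "ay": 0, "az": 0.01},
  {"gripper": 1, "x": 5, "y": -248, "z": -129, "ax": 0, "ay": 0, "az": 0.01},
])

```text
clock: 8.65
ee_pos: [0.6574, -0.1434, 0.0797]
eef_rot: [1.164, 1.233, -1.146]
contact_force: [1.0, 0.2, 0.2]
grip_width: -0.0002
```

>>> jog_arm([
  {"gripper": 1, "x": -14, "y": 3, "z": -2, "ax": 0, "ay": 0, "az": 0},
  {"gripper": 1, "x": -22, "y": 3, "z": -2, "ax": 0, "ay": 0, "az": 0},
  {"gripper": 1, "x": -27, "y": 2, "z": -2, "ax": 0, "ay": 0, "az": 0},
  {"gripper": 1, "x": -30, "y": 2, "z": 4, "ax": 0, "ay": 0, "az": 0},
  {"gripper": 1, "x": -32, "y": 2, "z": 10, "ax": 0, "ay": 0, "az": 0},
  {"gripper": 1, "x": -35, "y": 2, "z": 16, "ax": 0, "ay": 0, "az": 0},
  {"gripper": 1, "x": -38, "y": 1, "z": 22, "ax": 0, "ay": 0, "az": 0},
  {"gripper": 1, "x": -43, "y": 1, "z": 30, "ax": 0, "ay": 0, "az": 0},
  {"gripper": 1, "x": -49, "y": 1, "z": 39, "ax": 0, "ay": 0, "az": 0},
  {"gripper": 1, "x": -55, "y": 0, "z": 46, "ax": 0, "ay": 0, "az": 0},
  {"gripper": 1, "x": -62, "y": 0, "z": 54, "ax": 0, "ay": 0, "az": 0},
  {"gripper": 1, "x": -70, "y": -1, "z": 61, "ax": 0, "ay": 0, "az": 0},
])

```text
clock: 9.85
ee_pos: [0.5869, -0.1445, 0.1415]
eef_rot: [1.164, 1.233, -1.146]
contact_force: [4.1, 1.0, 1.7]
grip_width: -0.0
```

>>> jog_arm([
  {"gripper": 1, "x": -8, "y": -1, "z": 4, "ax": 0, "ay": 0, "az": 0},
  {"gripper": 1, "x": -16, "y": -1, "z": 9, "ax": 0, "ay": 0, "az": 0},
  {"gripper": 1, "x": -24, "y": -2, "z": 14, "ax": 0, "ay": 0, "az": 0},
  {"gripper": 1, "x": -33, "y": -2, "z": 19, "ax": 0, "ay": 0, "az": 0},
  {"gripper": 1, "x": -42, "y": -3, "z": 22, "ax": 0, "ay": 0, "az": 0},
  {"gripper": 1, "x": -49, "y": -3, "z": 25, "ax": 0, "ay": 0, "az": 0},
  {"gripper": 1, "x": -55, "y": -4, "z": 27, "ax": 0, "ay": 0, "az": 0},
  {"gripper": 1, "x": -62, "y": -4, "z": 28, "ax": 0, "ay": 0, "az": 0},
  {"gripper": 1, "x": -68, "y": -5, "z": 29, "ax": 0, "ay": 0, "az": 0},
  {"gripper": 1, "x": -73, "y": -5, "z": 30, "ax": 0, "ay": 0, "az": 0},
  {"gripper": 1, "x": -77, "y": -5, "z": 31, "ax": 0, "ay": 0, "az": 0},
  {"gripper": 1, "x": -77, "y": -5, "z": 31, "ax": 0, "ay": 0, "az": 0},
])

```text
clock: 11.05
ee_pos: [0.5103, -0.1496, 0.1746]
eef_rot: [1.166, 1.23, -1.144]
contact_force: [2.1, 1.9, 15.4]
grip_width: 0.0001
```

Run:
```python
from h import *
c=snap("side","s6",(300,190,460,330),5);o=get_obs();print(o["ee_pos"].round(4),o["contact_force"].round(1),red(c,(300,190,430,350)))
```

```text
[ 0.5106 -0.1496  0.1746] [ 1.1  2.8 15.7] (0, None)
```

View pics/s6.png

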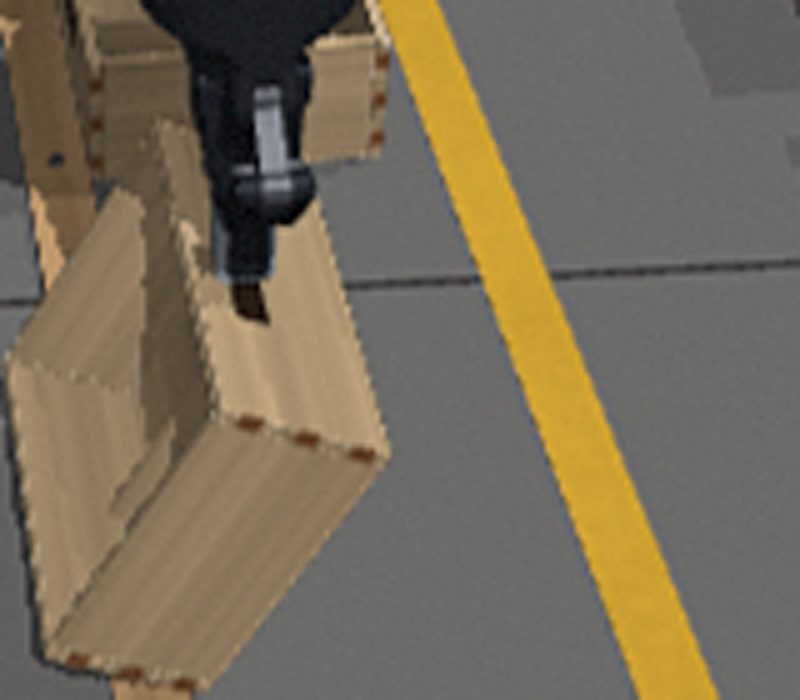

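The right crate is tipped, with end-face corners at (208,690), (388,455), (218,415) and (45,648). No underside is visible here either.

Run:
```python
from h import *
c=read_camera("side")
P=rayy(c,np.array([(208,690),(388,455),(218,415),(45,648)])/5+[300,190],[.563,-.224,0],np.array([-.07,.998,0]))
for i in range(4):
    d=P[(i+1)%4]-P[i];print(P[i].round(4),np.degrees(np.arctan2(d[2],d[0])).round(1),np.linalg.norm(d).round(4))
```

```text
[ 0.4933 -0.2289  0.0059] 62.9 0.1363
[ 0.5555 -0.2245  0.127 ] 154.5 0.0684
[ 0.4938 -0.2289  0.1565] -118.6 0.1305
[ 0.4315 -0.2332  0.0419] -30.2 0.0717
```

>>> jog_arm([
  {"gripper": 1, "x": -3, "y": 0, "z": 1, "ax": 0, "ay": 0, "az": 0},
  {"gripper": 1, "x": -6, "y": 0, "z": 2, "ax": 0, "ay": 0, "az": 0},
  {"gripper": 1, "x": -9, "y": 0, "z": 2, "ax": 0, "ay": 0, "az": 0},
  {"gripper": 1, "x": -9, "y": 0, "z": 2, "ax": 0, "ay": 0, "az": 0},
  {"gripper": 1, "x": -9, "y": 0, "z": 2, "ax": 0, "ay": 0, "az": 0},
])

```text
clock: 11.65
ee_pos: [0.5012, -0.1497, 0.1766]
eef_rot: [1.166, 1.231, -1.145]
contact_force: [0.1, 0.4, 5.3]
grip_width: 0.0001
```

>>> jog_arm([
  {"gripper": 1, "x": 10, "y": 1, "z": -1, "ax": 0, "ay": 0, "az": 0},
  {"gripper": 1, "x": 23, "y": 2, "z": -3, "ax": 0, "ay": 0, "az": 0},
  {"gripper": 1, "x": 32, "y": 2, "z": -5, "ax": 0, "ay": 0, "az": 0},
  {"gripper": 1, "x": 41, "y": 3, "z": -8, "ax": 0, "ay": 0, "az": 0},
  {"gripper": 1, "x": 50, "y": 4, "z": -11, "ax": 0, "ay": 0, "az": 0},
  {"gripper": 1, "x": 58, "y": 4, "z": -15, "ax": 0, "ay": 0, "az": 0},
  {"gripper": 1, "x": 67, "y": 5, "z": -20, "ax": 0, "ay": 0, "az": 0},
  {"gripper": 1, "x": 77, "y": 6, "z": -27, "ax": 0, "ay": 0, "az": 0},
  {"gripper": 1, "x": 87, "y": 6, "z": -35, "ax": 0, "ay": 0, "az": 0},
  {"gripper": 1, "x": 98, "y": 7, "z": -46, "ax": 0, "ay": 0, "az": 0},
  {"gripper": 1, "x": 108, "y": 8, "z": -57, "ax": 0, "ay": 0, "az": 0},
  {"gripper": 1, "x": 117, "y": 8, "z": -70, "ax": 0, "ay": 0, "az": 0},
])

```text
clock: 12.85
ee_pos: [0.6208, -0.1417, 0.1064]
eef_rot: [1.167, 1.227, -1.142]
contact_force: [6.5, 1.2, 3.7]
grip_width: -0.0001
```

>>> jog_arm([
  {"gripper": 1, "x": 5, "y": 0, "z": -8, "ax": 0, "ay": 0, "az": 0},
  {"gripper": 1, "x": 11, "y": 0, "z": -18, "ax": 0, "ay": 0, "az": 0},
  {"gripper": 1, "x": 18, "y": 0, "z": -28, "ax": 0, "ay": 0, "az": 0},
  {"gripper": 1, "x": 40, "y": 0, "z": -28, "ax": 0, "ay": 0, "az": 0},
  {"gripper": 1, "x": 50, "y": 0, "z": 20, "ax": 0, "ay": 0, "az": 0},
  {"gripper": 1, "x": 40, "y": 0, "z": 70, "ax": 0, "ay": 0, "az": 0},
  {"gripper": 1, "x": 0, "y": 0, "z": 100, "ax": 0, "ay": 0, "az": 0},
])

```text
clock: 13.55
ee_pos: [0.6247, -0.1422, 0.2083]
eef_rot: [1.168, 1.223, -1.139]
contact_force: [0.2, -0.4, 1.7]
grip_width: 0.0001
```

>>> jog_arm([
  {"gripper": 1, "x": -195, "y": 367, "z": 0, "ax": 0, "ay": 0, "az": 0},
  {"gripper": 1, "x": -195, "y": 367, "z": 0, "ax": 0, "ay": 0, "az": 0},
  {"gripper": 1, "x": -195, "y": 367, "z": 0, "ax": 0, "ay": 0, "az": 0},
  {"gripper": 1, "x": -195, "y": 367, "z": 0, "ax": 0, "ay": 0, "az": 0},
  {"gripper": 1, "x": -195, "y": 367, "z": 0, "ax": 0, "ay": 0, "az": 0},
  {"gripper": 1, "x": -195, "y": 367, "z": 0, "ax": 0, "ay": 0, "az": 0},
  {"gripper": 1, "x": -195, "y": 367, "z": 0, "ax": 0, "ay": 0, "az": 0},
  {"gripper": 1, "x": -195, "y": 367, "z": 0, "ax": 0, "ay": 0, "az": 0},
  {"gripper": 1, "x": -195, "y": 367, "z": 0, "ax": 0, "ay": 0, "az": 0},
  {"gripper": 1, "x": -195, "y": 367, "z": 0, "ax": 0, "ay": 0, "az": 0},
  {"gripper": 1, "x": -195, "y": 367, "z": 0, "ax": 0, "ay": 0, "az": 0},
])

```text
clock: 14.65
ee_pos: [0.4298, 0.2242, 0.208]
eef_rot: [1.166, 1.223, -1.139]
contact_force: [0.2, -0.2, 0.7]
grip_width: 0.0003
```

>>> jog_arm([
  {"gripper": 1, "x": 0, "y": 1, "z": -50, "ax": 0, "ay": 0, "az": 0},
  {"gripper": 1, "x": 0, "y": 1, "z": -100, "ax": 0, "ay": 0, "az": 0},
  {"gripper": 1, "x": 0, "y": 1, "z": -140, "ax": 0, "ay": 0, "az": 0},
  {"gripper": 1, "x": 0, "y": 1, "z": -160, "ax": 0, "ay": 0, "az": 0},
  {"gripper": 1, "x": 15, "y": 1, "z": -160, "ax": 0, "ay": 0, "az": -0.05},
  {"gripper": 1, "x": 25, "y": 1, "z": -160, "ax": 0, "ay": 0, "az": -0.1},
  {"gripper": 1, "x": 35, "y": 1, "z": -160, "ax": 0, "ay": 0, "az": -0.15},
  {"gripper": 1, "x": 45, "y": 1, "z": -160, "ax": 0, "ay": 0, "az": -0.2},
  {"gripper": 1, "x": 55, "y": 1, "z": -160, "ax": 0, "ay": 0, "az": -0.25},
  {"gripper": 1, "x": 65, "y": 1, "z": -160, "ax": 0, "ay": 0, "az": -0.3},
  {"gripper": 1, "x": 75, "y": 1, "z": -160, "ax": 0, "ay": 0, "az": -0.35},
  {"gripper": 1, "x": 75, "y": 1, "z": -160, "ax": 0, "ay": 0, "az": -0.4},
])

```text
clock: 15.85
ee_pos: [0.507, 0.2232, 0.0477]
eef_rot: [1.456, 1.01, -1.434]
contact_force: [0.4, -0.4, -0.2]
grip_width: 0.0001
```

```bash
cat >> h.py <<'E'
def strip():
    a=read_camera("side")["frame"][100:340,260:480];b=read_camera("top")["frame"][140:300,200:450]
    return np.hstack([cv2.resize(a,(367,400)),cv2.resize(b,(433,277)) if 0 else cv2.copyMakeBorder(cv2.resize(b,(433,277)),0,123,0,0,0)])
E
python3 - <<'E'
from h import *
cv2.imwrite("pics/s7.png",strip());o=get_obs();print(o["ee_pos"].round(4),o["contact_force"].round(1))
E
```

```text
[0.5058 0.2232 0.0476] [ 0.8 -0.6 -0.3]
```

View pics/s7.png

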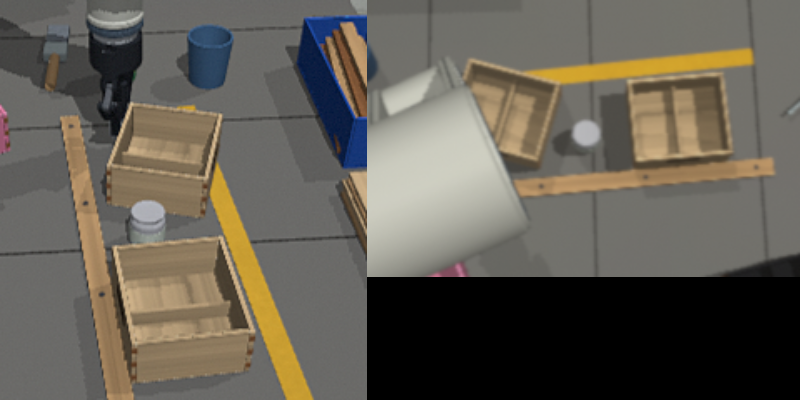

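The left crate is now yawed clockwise. Its rim corners in the top strip are (468,62), (560,82) and (540,165), clear of the tin at (586,133).

Run:
```python
from h import *
c=read_camera("top")
p=np.array([(468,62),(560,82),(540,165)],float)*[250/433,160/277]+[200-367*250/433,140]
q=ray(c,p,.07);print(q.round(4));d=q[1]-q[0];e=q[1]-q[2]
print(np.linalg.norm(d),np.linalg.norm(e),"yaw",np.degrees(np.arctan2(-(-d[0]),-d[1])),np.degrees(np.arctan2(e[1],e[0])),"centre",(q[0]+q[2])/2)
```

```text
[[0.6545 0.2052 0.07  ]
 [0.6154 0.0511 0.07  ]
 [0.4742 0.0862 0.07  ]]
0.15905635036273805 0.14548420798281939 yaw -14.237253973779538 -13.99232356036368 centre [0.56435614 0.14572857 0.07      ]
```

>>> jog_arm([
  {"gripper": 1, "x": -20, "y": 0, "z": 0, "ax": 0, "ay": 0, "az": 0},
  {"gripper": 1, "x": -25, "y": 0, "z": 50, "ax": 0, "ay": 0, "az": 0},
  {"gripper": 1, "x": -10, "y": 0, "z": 100, "ax": 0, "ay": 0, "az": 0},
  {"gripper": 1, "x": 30, "y": -20, "z": 130, "ax": 0, "ay": 0, "az": 0},
  {"gripper": 1, "x": 70, "y": -50, "z": 130, "ax": 0, "ay": 0, "az": 0},
  {"gripper": 1, "x": 100, "y": -90, "z": 130, "ax": 0, "ay": 0, "az": 0},
  {"gripper": 1, "x": 130, "y": -130, "z": 130, "ax": 0, "ay": 0, "az": 0},
  {"gripper": 1, "x": 155, "y": -163, "z": 130, "ax": 0, "ay": 0, "az": 0},
  {"gripper": 1, "x": 155, "y": -163, "z": 90, "ax": 0, "ay": 0, "az": 0},
  {"gripper": 1, "x": 155, "y": -163, "z": 45, "ax": 0, "ay": 0, "az": 0},
  {"gripper": 1, "x": 155, "y": -163, "z": 5, "ax": 0, "ay": 0, "az": 0},
  {"gripper": 1, "x": 150, "y": -163, "z": 0, "ax": 0, "ay": 0, "az": 0},
])

```text
clock: 17.2
ee_pos: [0.6516, 0.0589, 0.0422]
eef_rot: [1.446, 1.018, -1.441]
contact_force: [-1.2, 0.2, 0.8]
grip_width: -0.0
```

>>> jog_arm([
  {"gripper": 1, "x": -15, "y": 0, "z": 0, "ax": 0, "ay": 0, "az": 0},
  {"gripper": 1, "x": -25, "y": 0, "z": 0, "ax": 0, "ay": 0, "az": -0.05},
  {"gripper": 1, "x": -32, "y": 0, "z": 0, "ax": 0, "ay": 0, "az": -0.1},
  {"gripper": 1, "x": -39, "y": 0, "z": 0, "ax": 0, "ay": 0, "az": -0.1},
  {"gripper": 1, "x": -46, "y": 0, "z": 0, "ax": 0, "ay": 0, "az": -0.15},
  {"gripper": 1, "x": -53, "y": 0, "z": 0, "ax": 0, "ay": 0, "az": -0.15},
  {"gripper": 1, "x": -53, "y": 0, "z": 0, "ax": 0, "ay": 0, "az": -0.15},
])

```text
clock: 17.9
ee_pos: [0.6065, 0.0581, 0.0471]
eef_rot: [1.56, 0.917, -1.529]
contact_force: [15.0, -6.6, 6.3]
grip_width: -0.0003
```

Run:
```python
from h import *
c=snap("side","a",(290,110,450,240),1);d=snap("top","b",(200,140,340,270),1)
o=get_obs();print(o["ee_pos"].round(4),o["contact_force"].round(1))
a=cv2.imread("pics/a.png");b=cv2.imread("pics/b.png");cv2.imwrite("pics/s8.png",np.hstack([cv2.resize(a,None,fx=2.6,fy=2.6),cv2.resize(b,None,fx=2.6,fy=2.6)]))
```

```text
[0.6066 0.0581 0.047 ] [15.  -6.1  6.4]
```

View pics/s8.png

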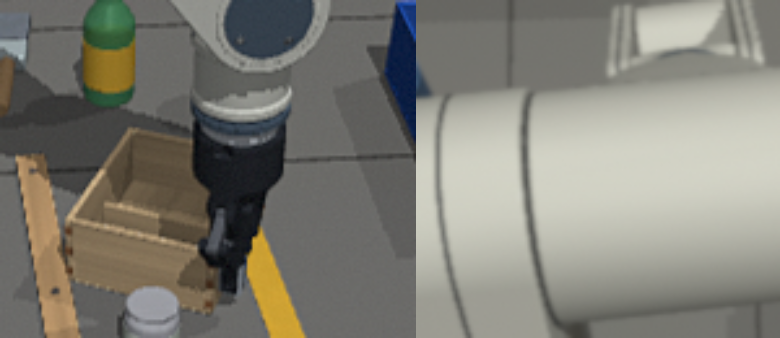

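The crate is braced against the batten. Its right-wall bottom corners are at crop pixels (78,285) and (208,312), and the near rim runs from (68,222) to (133,130).

Run:
```python
from h import *
c=read_camera("side")
P=lambda a,z: ray(c,np.array(a)/2.6+[290,110],z)
b=P([(78,285),(208,312)],0);t=P([(68,222),(133,130)],.07);print(b.round(4),t.round(4))
d=b[1]-b[0];print(np.linalg.norm(d),np.degrees(np.arctan2(d[1],d[0])));d=t[1]-t[0];print(np.linalg.norm(d),np.degrees(np.arctan2(-d[0],d[1])))
```

```text
[[0.4734 0.1024 0.    ]
 [0.5875 0.0562 0.    ]] [[0.4654 0.1067 0.07  ]
 [0.5368 0.2479 0.07  ]]
0.12307087904355364 -22.072187194116335
0.15827079885349518 -26.83176304351481
```

>>> jog_arm([
  {"gripper": 1, "x": 6, "y": -3, "z": 0, "ax": 0, "ay": 0, "az": 0},
  {"gripper": 1, "x": 6, "y": -3, "z": 30, "ax": 0, "ay": 0, "az": 0},
  {"gripper": 1, "x": 0, "y": 0, "z": 30, "ax": 0, "ay": 0, "az": 0},
  {"gripper": 1, "x": -2, "y": 1, "z": 36, "ax": 0, "ay": 0, "az": 0},
  {"gripper": 1, "x": -4, "y": 2, "z": 42, "ax": 0, "ay": 0, "az": 0},
  {"gripper": 1, "x": -10, "y": 5, "z": 53, "ax": 0, "ay": 0, "az": 0},
  {"gripper": 1, "x": -14, "y": 7, "z": 62, "ax": 0, "ay": 0, "az": 0},
  {"gripper": 1, "x": -20, "y": 10, "z": 70, "ax": 0, "ay": 0, "az": 0},
  {"gripper": 1, "x": -25, "y": 13, "z": 78, "ax": 0, "ay": 0, "az": 0},
  {"gripper": 1, "x": -32, "y": 16, "z": 86, "ax": 0, "ay": 0, "az": 0},
  {"gripper": 1, "x": -38, "y": 19, "z": 93, "ax": 0, "ay": 0, "az": 0},
])

```text
clock: 19.15
ee_pos: [0.5677, 0.0774, 0.1406]
eef_rot: [1.559, 0.918, -1.53]
contact_force: [1.4, -1.1, -0.8]
grip_width: 0.0002
```

```bash
cat >> h.py <<'E'
def blob(c,box,eps=3):
    h=cv2.cvtColor(c["frame"],cv2.COLOR_BGR2HSV);m=cv2.inRange(h,(8,50,50),(24,200,255));k=np.zeros_like(m);k[box[1]:box[3],box[0]:box[2]]=m[box[1]:box[3],box[0]:box[2]]
    k=cv2.morphologyEx(k,cv2.MORPH_OPEN,np.ones((3,3)))
    b=max(cv2.findContours(k,0,2)[0],key=cv2.contourArea);return cv2.contourArea(b),cv2.approxPolyDP(b,eps,True)[:,0].tolist()
E
python3 - <<'E'
from h import *
c=read_camera("side");print(blob(c,(285,100,400,235)),red(c,(285,100,400,235)),get_obs()["contact_force"].round(1))
# predictions of end-face corners for tilt th
k=np.array([.4654,.1067,0]);x=np.array([.895,-.446,0]);y=np.array([.446,.895,0]);z=np.array([0,0,1.])
for th in(0,20,30):
    t=np.radians(th);X=x*np.cos(t)+z*np.sin(t);Z=-x*np.sin(t)+z*np.cos(t)
    print(th,proj(c,[k,k+.14*X,k+.14*X+.07*Z,k+.07*Z]).round(0).tolist())
E
```

```text
(4156.5, [[378, 150], [371, 162], [375, 170], [365, 188], [356, 183], [356, 174], [347, 165], [352, 154], [330, 158], [310, 185], [307, 170], [296, 169], [307, 234], [319, 234], [317, 216], [367, 208], [376, 190], [391, 233], [399, 234], [399, 223], [382, 183], [386, 168]]) (0, None) [-0.5  0.   0.9]
0 [[317.0, 219.0], [372.0, 233.0], [374.0, 210.0], [316.0, 195.0]]
20 [[317.0, 219.0], [370.0, 217.0], [361.0, 191.0], [307.0, 194.0]]
30 [[317.0, 219.0], [366.0, 208.0], [352.0, 182.0], [302.0, 195.0]]
```

>>> jog_arm([
  {"gripper": 1, "x": -7, "y": 4, "z": 5, "ax": 0, "ay": 0, "az": 0},
  {"gripper": 1, "x": -14, "y": 7, "z": 11, "ax": 0, "ay": 0, "az": 0},
  {"gripper": 1, "x": -22, "y": 11, "z": 16, "ax": 0, "ay": 0, "az": 0},
  {"gripper": 1, "x": -30, "y": 15, "z": 20, "ax": 0, "ay": 0, "az": 0},
  {"gripper": 1, "x": -38, "y": 19, "z": 24, "ax": 0, "ay": 0, "az": 0},
  {"gripper": 1, "x": -44, "y": 22, "z": 26, "ax": 0, "ay": 0, "az": 0},
  {"gripper": 1, "x": -50, "y": 25, "z": 28, "ax": 0, "ay": 0, "az": 0},
  {"gripper": 1, "x": -56, "y": 28, "z": 30, "ax": 0, "ay": 0, "az": 0},
  {"gripper": 1, "x": -62, "y": 31, "z": 31, "ax": 0, "ay": 0, "az": 0},
  {"gripper": 1, "x": -62, "y": 31, "z": 31, "ax": 0, "ay": 0, "az": 0},
])

```text
clock: 20.2
ee_pos: [0.5053, 0.1093, 0.1735]
eef_rot: [1.56, 0.917, -1.527]
contact_force: [2.1, -1.8, 9.4]
grip_width: 0.0001
```

```bash
cat > chk.py <<'E'
from h import *
c=read_camera("side");print(blob(c,(285,80,400,235)),red(c,(300,100,400,235)),get_obs()["contact_force"].round(1),get_obs()["ee_pos"].round(4))
k=np.array([.4654,.1067,0]);x=np.array([.895,-.446,0]);y=np.array([.446,.895,0]);z=np.array([0,0,1.])
for th in(50,56,62,68,74):
    t=np.radians(th);X=x*np.cos(t)+z*np.sin(t);Z=-x*np.sin(t)+z*np.cos(t)
    print(th,proj(c,[k,k+.14*X,k+.14*X+.07*Z,k+.07*Z,k+.082*X+.08*y,k+.14*X+.16*y]).round(0).tolist())
E
python3 chk.py
```

```text
(2962.5, [[352, 132], [345, 134], [340, 153], [347, 145], [351, 149], [336, 168], [329, 166], [325, 157], [309, 178], [306, 169], [296, 170], [300, 192], [296, 200], [302, 205], [307, 234], [319, 234], [316, 217], [352, 182], [369, 151]]) (0, None) [ 1.5 -1.2 10. ] [0.5056 0.1092 0.1735]
50 [[317.0, 219.0], [353.0, 191.0], [331.0, 169.0], [295.0, 199.0], [350.0, 184.0], [376.0, 154.0]]
56 [[317.0, 219.0], [349.0, 187.0], [324.0, 167.0], [294.0, 200.0], [347.0, 182.0], [372.0, 150.0]]
62 [[317.0, 219.0], [343.0, 183.0], [317.0, 164.0], [293.0, 202.0], [344.0, 179.0], [367.0, 147.0]]
68 [[317.0, 219.0], [338.0, 179.0], [310.0, 163.0], [291.0, 204.0], [341.0, 177.0], [362.0, 143.0]]
74 [[317.0, 219.0], [332.0, 176.0], [304.0, 162.0], [291.0, 206.0], [338.0, 176.0], [356.0, 140.0]]
```

>>> jog_arm([
  {"gripper": 1, "x": -3, "y": 1, "z": 1, "ax": 0, "ay": 0, "az": 0},
  {"gripper": 1, "x": -6, "y": 3, "z": 2, "ax": 0, "ay": 0, "az": 0},
  {"gripper": 1, "x": -9, "y": 4, "z": 3, "ax": 0, "ay": 0, "az": 0},
  {"gripper": 1, "x": -12, "y": 6, "z": 3, "ax": 0, "ay": 0, "az": 0},
  {"gripper": 1, "x": -15, "y": 7, "z": 3, "ax": 0, "ay": 0, "az": 0},
  {"gripper": 1, "x": -15, "y": 7, "z": 3, "ax": 0, "ay": 0, "az": 0},
])

```text
clock: 20.85
ee_pos: [0.49, 0.1163, 0.1766]
eef_rot: [1.56, 0.917, -1.527]
contact_force: [0.8, 0.1, 4.4]
grip_width: 0.0001
```

```bash
python3 chk.py
```

```text
(2800.0, [[343, 129], [334, 140], [333, 151], [340, 143], [345, 146], [337, 157], [333, 155], [329, 165], [319, 162], [309, 177], [306, 169], [296, 170], [299, 193], [295, 201], [302, 207], [307, 234], [319, 234], [316, 217], [364, 147], [362, 141]]) (0, None) [ 1.2 -1.   5.3] [0.4902 0.1162 0.1766]
50 [[317.0, 219.0], [353.0, 191.0], [331.0, 169.0], [295.0, 199.0], [350.0, 184.0], [376.0, 154.0]]
56 [[317.0, 219.0], [349.0, 187.0], [324.0, 167.0], [294.0, 200.0], [347.0, 182.0], [372.0, 150.0]]
62 [[317.0, 219.0], [343.0, 183.0], [317.0, 164.0], [293.0, 202.0], [344.0, 179.0], [367.0, 147.0]]
68 [[317.0, 219.0], [338.0, 179.0], [310.0, 163.0], [291.0, 204.0], [341.0, 177.0], [362.0, 143.0]]
74 [[317.0, 219.0], [332.0, 176.0], [304.0, 162.0], [291.0, 206.0], [338.0, 176.0], [356.0, 140.0]]
```

>>> jog_arm([
  {"gripper": 1, "x": -3, "y": 1, "z": 0, "ax": 0, "ay": 0, "az": 0},
  {"gripper": 1, "x": -6, "y": 3, "z": 0, "ax": 0, "ay": 0, "az": 0},
  {"gripper": 1, "x": -8, "y": 4, "z": 0, "ax": 0, "ay": 0, "az": 0},
  {"gripper": 1, "x": -8, "y": 4, "z": 0, "ax": 0, "ay": 0, "az": 0},
])

```text
clock: 21.3
ee_pos: [0.4819, 0.1203, 0.177]
eef_rot: [1.56, 0.917, -1.527]
contact_force: [0.2, -1.9, 9.1]
grip_width: -0.0
```

```bash
python3 chk.py
```

```text
(2766.5, [[340, 128], [330, 139], [329, 150], [337, 142], [341, 145], [334, 155], [329, 154], [325, 164], [315, 161], [308, 174], [306, 169], [296, 170], [299, 192], [295, 203], [302, 207], [307, 234], [319, 234], [316, 217], [361, 145], [360, 140]]) (3, (np.float64(344.0), np.float64(174.33333333333331))) [-0.1 -2.3  8.2] [0.482  0.1203 0.177 ]
50 [[317.0, 219.0], [353.0, 191.0], [331.0, 169.0], [295.0, 199.0], [350.0, 184.0], [376.0, 154.0]]
56 [[317.0, 219.0], [349.0, 187.0], [324.0, 167.0], [294.0, 200.0], [347.0, 182.0], [372.0, 150.0]]
62 [[317.0, 219.0], [343.0, 183.0], [317.0, 164.0], [293.0, 202.0], [344.0, 179.0], [367.0, 147.0]]
68 [[317.0, 219.0], [338.0, 179.0], [310.0, 163.0], [291.0, 204.0], [341.0, 177.0], [362.0, 143.0]]
74 [[317.0, 219.0], [332.0, 176.0], [304.0, 162.0], [291.0, 206.0], [338.0, 176.0], [356.0, 140.0]]
```

>>> jog_arm([
  {"gripper": 1, "x": -3, "y": 1, "z": 0, "ax": 0, "ay": 0, "az": 0},
  {"gripper": 1, "x": -5, "y": 2, "z": 0, "ax": 0, "ay": 0, "az": 0},
  {"gripper": 1, "x": -5, "y": 2, "z": 0, "ax": 0, "ay": 0, "az": 0},
])

```text
clock: 21.65
ee_pos: [0.4768, 0.1226, 0.1773]
eef_rot: [1.56, 0.917, -1.526]
contact_force: [-0.3, 0.6, 5.6]
grip_width: 0.0001
```

Run:
```python
from h import *
c=read_camera("side");cv2.imwrite("pics/s9.png",cv2.resize(c["frame"][110:240,280:400],None,fx=5,fy=4.6,interpolation=2))
print(blob(c,(285,80,400,235)),red(c,(320,130,380,215)),get_obs()["contact_force"].round(1))
h=cv2.cvtColor(c["frame"],cv2.COLOR_BGR2HSV);print([(u,v,h[v,u].tolist()) for u,v in((340,182),(342,178),(344,174),(345,172),(346,170),(349,167),(352,160))])
```

```text
(2783.0, [[339, 128], [332, 132], [326, 145], [328, 151], [335, 141], [339, 144], [331, 155], [326, 153], [322, 164], [312, 161], [308, 170], [296, 170], [299, 191], [294, 203], [303, 210], [307, 234], [319, 234], [316, 217], [360, 143]]) (15, (np.float64(343.6), np.float64(171.66666666666666))) [0.2 0.1 5.7]
[(340, 182, [60, 4, 67]), (342, 178, [75, 7, 70]), (344, 174, [30, 5, 47]), (345, 172, [40, 11, 71]), (346, 170, [10, 41, 75]), (349, 167, [68, 15, 67]), (352, 160, [30, 7, 106])]
```

View pics/s9.png

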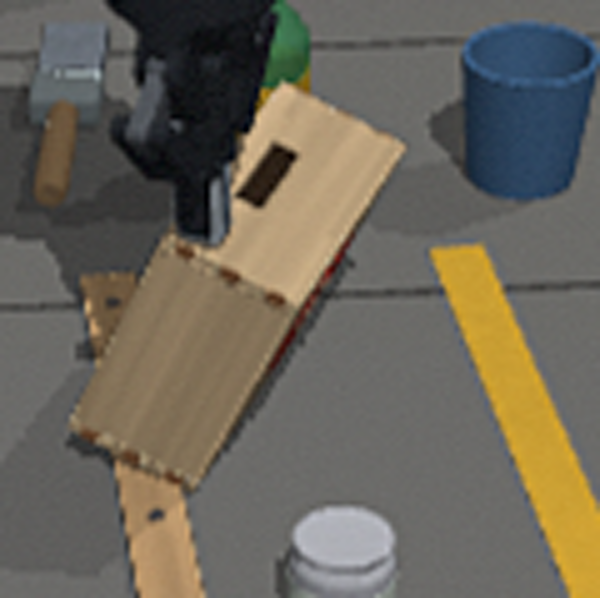

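The red ring shows along the underside at about (310,310), so the left crate is the stamped one. I'll let it down next.

>>> jog_arm([
  {"gripper": 1, "x": 15, "y": -7, "z": -1, "ax": 0, "ay": 0, "az": 0},
  {"gripper": 1, "x": 28, "y": -13, "z": -3, "ax": 0, "ay": 0, "az": 0},
  {"gripper": 1, "x": 36, "y": -17, "z": -5, "ax": 0, "ay": 0, "az": 0},
  {"gripper": 1, "x": 43, "y": -20, "z": -8, "ax": 0, "ay": 0, "az": 0},
  {"gripper": 1, "x": 51, "y": -24, "z": -12, "ax": 0, "ay": 0, "az": 0},
  {"gripper": 1, "x": 59, "y": -28, "z": -16, "ax": 0, "ay": 0, "az": 0},
  {"gripper": 1, "x": 67, "y": -32, "z": -20, "ax": 0, "ay": 0, "az": 0},
  {"gripper": 1, "x": 75, "y": -36, "z": -25, "ax": 0, "ay": 0, "az": 0},
  {"gripper": 1, "x": 83, "y": -41, "z": -31, "ax": 0, "ay": 0, "az": 0},
  {"gripper": 1, "x": 91, "y": -45, "z": -37, "ax": 0, "ay": 0, "az": 0},
  {"gripper": 1, "x": 104, "y": -51, "z": -51, "ax": 0, "ay": 0, "az": 0},
  {"gripper": 1, "x": 115, "y": -57, "z": -67, "ax": 0, "ay": 0, "az": 0},
])

```text
clock: 22.9
ee_pos: [0.5923, 0.0653, 0.1093]
eef_rot: [1.56, 0.918, -1.527]
contact_force: [2.4, 0.1, -0.3]
grip_width: -0.0001
```

>>> jog_arm([
  {"gripper": 1, "x": 6, "y": -3, "z": -10, "ax": 0, "ay": 0, "az": 0},
  {"gripper": 1, "x": 11, "y": -5, "z": -20, "ax": 0, "ay": 0, "az": 0},
  {"gripper": 1, "x": 18, "y": -7, "z": -32, "ax": 0, "ay": 0, "az": 0},
  {"gripper": 1, "x": 40, "y": -14, "z": -32, "ax": 0, "ay": 0, "az": 0},
  {"gripper": 1, "x": 50, "y": -14, "z": 10, "ax": 0, "ay": 0, "az": 0},
  {"gripper": 1, "x": 50, "y": -20, "z": 60, "ax": 0, "ay": 0, "az": 0},
  {"gripper": 1, "x": 20, "y": -40, "z": 110, "ax": 0, "ay": 0, "az": 0},
  {"gripper": 1, "x": -20, "y": -70, "z": 120, "ax": 0, "ay": 0, "az": 0},
  {"gripper": 1, "x": -60, "y": -100, "z": 120, "ax": 0, "ay": 0, "az": 0},
  {"gripper": 1, "x": -90, "y": -140, "z": 120, "ax": 0, "ay": 0, "az": 0},
  {"gripper": 1, "x": -130, "y": -180, "z": 120, "ax": 0, "ay": 0, "az": 0},
  {"gripper": 1, "x": -160, "y": -220, "z": 120, "ax": 0, "ay": 0, "az": 0},
])

```text
clock: 24.1
ee_pos: [0.4399, -0.1425, 0.2289]
eef_rot: [1.559, 0.92, -1.527]
contact_force: [0.3, -1.0, 0.2]
grip_width: 0.0003
```

```bash
cat > meas.py <<'E'
from h import *
c=read_camera("top");o=get_obs();print(o["clock"],o["ee_pos"].round(4),o["contact_force"].round(1))
h=cv2.cvtColor(c["frame"],cv2.COLOR_BGR2HSV);m=cv2.inRange(h,(8,50,110),(24,200,255))&~cv2.inRange(h,(20,180,120),(32,255,255))
def crate(box):
    k=np.zeros_like(m);k[box[1]:box[3],box[0]:box[2]]=m[box[1]:box[3],box[0]:box[2]]
    v,u=np.nonzero(k);Pw=ray(c,np.c_[u,v],.07)
    bx=lambda y:.4489+(.3096-y)*.0689
    s=Pw[:,0]>bx(Pw[:,1])+.012          # drop batten
    k2=np.zeros_like(m);k2[v[s],u[s]]=255;k2=cv2.morphologyEx(k2,cv2.MORPH_OPEN,np.ones((2,2)))
    b=max(cv2.findContours(k2,0,2)[0],key=cv2.contourArea)
    P=ray(c,b[:,0],.07)[:,:2].astype(np.float32)*1000
    return cv2.contourArea(b),np.round(cv2.minAreaRect(P),1) if 0 else cv2.minAreaRect(P),cv2.boxPoints(cv2.minAreaRect(P)).round(0).tolist()
print("L",crate((205,150,325,262)));print("R",crate((335,150,445,262)))
E
python3 meas.py
```

```text
24.15 [ 0.4356 -0.1464  0.2284] [-3.2 -1.6 -0.1]
L (2677.5, ((563.7269287109375, 151.23086547851562), (166.82846069335938, 151.279052734375), 63.73575973510742), [[459.0, 110.0], [595.0, 43.0], [668.0, 193.0], [533.0, 260.0]])
R (781.5, ((581.1279296875, -90.23770904541016), (97.78601837158203, 193.01272583007812), 70.68419647216797), [[474.0, -104.0], [656.0, -168.0], [688.0, -76.0], [506.0, -12.0]])
```

```bash
python3 -c "
from h import *
o=get_obs();M=Ro.from_rotvec(o['eef_rot']).as_matrix();print(M.round(3),o['ee_pos'],o['q'].round(2));a=np.arctan2(M[1,2],M[0,2]);print('az needed',np.radians(-90+4.5)-a)"
```

```text
[[ 0.024  0.888 -0.459]
 [-0.013 -0.459 -0.888]
 [-1.     0.027  0.001]] [ 0.43558832 -0.14638752  0.22836088] [-0.35  0.2   2.02 -0.01  0.89  1.7 ]
az needed 0.5553669662083607
```

>>> jog_arm([
  {"gripper": -1, "x": -10, "y": 50, "z": 0, "ax": 0, "ay": 0, "az": 0.1},
  {"gripper": -1, "x": -20, "y": 100, "z": 0, "ax": 0, "ay": 0, "az": 0.2},
  {"gripper": -1, "x": -24, "y": 150, "z": 0, "ax": 0, "ay": 0, "az": 0.3},
  {"gripper": -1, "x": -26, "y": 200, "z": 0, "ax": 0, "ay": 0, "az": 0.4},
  {"gripper": -1, "x": -26, "y": 250, "z": 0, "ax": 0, "ay": 0, "az": 0.5},
  {"gripper": -1, "x": -26, "y": 300, "z": 0, "ax": 0, "ay": 0, "az": 0.555},
  {"gripper": -1, "x": -26, "y": 316, "z": -20, "ax": 0, "ay": 0, "az": 0.555},
  {"gripper": -1, "x": -26, "y": 316, "z": -65, "ax": 0, "ay": 0, "az": 0.555},
  {"gripper": -1, "x": -26, "y": 316, "z": -110, "ax": 0, "ay": 0, "az": 0.555},
  {"gripper": -1, "x": -26, "y": 316, "z": -150, "ax": 0, "ay": 0, "az": 0.555},
  {"gripper": -1, "x": -26, "y": 316, "z": -183, "ax": 0, "ay": 0, "az": 0.555},
  {"gripper": -1, "x": -26, "y": 316, "z": -183, "ax": 0, "ay": 0, "az": 0.555},
])

```text
clock: 25.35
ee_pos: [0.4062, 0.1687, 0.0416]
eef_rot: [1.158, 1.23, -1.139]
contact_force: [-0.9, -0.5, 0.2]
grip_width: 0.0855
```

>>> jog_arm([
  {"gripper": -1, "x": 20, "y": 0, "z": 3, "ax": 0, "ay": 0, "az": 0},
  {"gripper": -1, "x": 35, "y": 0, "z": 3, "ax": 0, "ay": 0, "az": 0},
  {"gripper": -1, "x": 46, "y": 0, "z": 3, "ax": 0, "ay": 0, "az": 0},
  {"gripper": -1, "x": 57, "y": 0, "z": 3, "ax": 0, "ay": 0, "az": 0},
  {"gripper": -1, "x": 68, "y": 0, "z": 3, "ax": 0, "ay": 0, "az": 0},
  {"gripper": -1, "x": 79, "y": 0, "z": 3, "ax": 0, "ay": 0, "az": 0},
  {"gripper": -1, "x": 90, "y": 0, "z": 3, "ax": 0, "ay": 0, "az": 0},
  {"gripper": -1, "x": 101, "y": 0, "z": 3, "ax": 0, "ay": 0, "az": 0},
  {"gripper": -1, "x": 112, "y": 0, "z": 3, "ax": 0, "ay": 0, "az": 0},
  {"gripper": -1, "x": 123, "y": 0, "z": 3, "ax": 0, "ay": 0, "az": 0},
  {"gripper": -1, "x": 133, "y": 0, "z": 3, "ax": 0, "ay": 0, "az": 0},
  {"gripper": -1, "x": 142, "y": 0, "z": 3, "ax": 0, "ay": 0, "az": 0},
])

```text
clock: 26.55
ee_pos: [0.5491, 0.1687, 0.0446]
eef_rot: [1.158, 1.23, -1.139]
contact_force: [-1.7, -0.9, 0.6]
grip_width: 0.0855
```

>>> jog_arm([
  {"gripper": -1, "x": 6, "y": 0, "z": 0, "ax": 0, "ay": 0, "az": 0},
  {"gripper": -1, "x": 12, "y": 0, "z": 0, "ax": 0, "ay": 0, "az": 0},
  {"gripper": -1, "x": 12, "y": 0, "z": 0, "ax": 0, "ay": 0, "az": 0},
  {"gripper": -1, "x": -30, "y": 0, "z": 0, "ax": 0, "ay": 0, "az": 0},
  {"gripper": -1, "x": -60, "y": 0, "z": 0, "ax": 0, "ay": 0, "az": 0},
  {"gripper": -1, "x": -100, "y": 0, "z": 30, "ax": 0, "ay": 0, "az": 0},
  {"gripper": -1, "x": -120, "y": 0, "z": 80, "ax": 0, "ay": 0, "az": 0},
  {"gripper": -1, "x": -130, "y": 0, "z": 130, "ax": 0, "ay": 0, "az": 0},
  {"gripper": -1, "x": -130, "y": -50, "z": 160, "ax": 0, "ay": 0, "az": 0},
  {"gripper": -1, "x": -130, "y": -100, "z": 180, "ax": 0, "ay": 0, "az": 0},
  {"gripper": -1, "x": -130, "y": -150, "z": 180, "ax": 0, "ay": 0, "az": 0},
  {"gripper": -1, "x": -130, "y": -200, "z": 180, "ax": 0, "ay": 0, "az": 0},
])

```text
clock: 27.75
ee_pos: [0.4197, -0.0193, 0.226]
eef_rot: [1.159, 1.227, -1.135]
contact_force: [1.1, -0.6, -0.1]
grip_width: 0.0849
```

>>> jog_arm([
  {"gripper": -1, "x": 0, "y": -50, "z": 20, "ax": 0, "ay": 0, "az": 0},
  {"gripper": -1, "x": 0, "y": -100, "z": 20, "ax": 0, "ay": 0, "az": 0},
  {"gripper": -1, "x": -10, "y": -150, "z": 20, "ax": 0, "ay": 0, "az": 0},
  {"gripper": -1, "x": -30, "y": -200, "z": 20, "ax": 0, "ay": 0, "az": 0},
  {"gripper": -1, "x": -50, "y": -250, "z": 20, "ax": 0, "ay": 0, "az": 0},
  {"gripper": -1, "x": -80, "y": -300, "z": 20, "ax": 0, "ay": 0, "az": 0},
  {"gripper": -1, "x": -120, "y": -350, "z": 20, "ax": 0, "ay": 0, "az": 0},
  {"gripper": -1, "x": -150, "y": -400, "z": 20, "ax": 0, "ay": 0, "az": 0},
  {"gripper": -1, "x": -150, "y": -450, "z": 20, "ax": 0, "ay": 0, "az": 0},
  {"gripper": -1, "x": -150, "y": -480, "z": 20, "ax": 0, "ay": 0, "az": 0},
  {"gripper": -1, "x": -150, "y": -480, "z": 20, "ax": 0, "ay": 0, "az": 0},
])

```text
clock: 28.85
ee_pos: [0.2686, -0.5035, 0.2464]
eef_rot: [1.159, 1.223, -1.138]
contact_force: [0.6, -0.4, 0.6]
grip_width: 0.0855
```

```bash
sed -i 's/box\[3\]\]$/&/' meas.py
python3 - <<'E'
exec(open('meas.py').read().replace('(205,150,325,262)','(205,130,322,262)'))
# red/other bystander change check against first image
a=cv2.imread("pics/top0.png");d=cv2.absdiff(a,c["frame"]).max(2)
for n,b in dict(tin=(315,205,340,230),glue=(163,203,200,238),mug=(172,153,208,190),brush=(128,248,202,272),driver=(438,158,496,210),offcut=(458,232,520,262),Rcrate=(345,175,415,236)).items():
    print(n,(d[b[1]:b[3],b[0]:b[2]]>40).sum())
E
```

```text
28.9 [ 0.2687 -0.5046  0.2463] [-0.4 -2.1 -0.3]
L (2614.5, ((644.317138671875, 161.938232421875), (197.12477111816406, 140.56051635742188), 88.49520111083984), [[571.0, 65.0], [712.0, 62.0], [717.0, 259.0], [577.0, 262.0]])
R (1956.0, ((557.9774169921875, -142.77557373046875), (138.40904235839844, 171.84983825683594), 4.517677307128906), [[482.0, -63.0], [496.0, -234.0], [634.0, -223.0], [620.0, -52.0]])
tin 0
glue 0
mug 0
brush 0
driver 0
offcut 0
Rcrate 483
```

Run:
```python
exec(open('meas.py').read().replace('(205,150,325,262)','(205,130,322,262)').replace("np.ones((2,2))","np.ones((7,7))").replace("(8,50,110)","(8,50,60)"))
s=read_camera("side");print(blob(s,(330,120,440,240)))
q=np.array([.643,.16]);print("line x at y=.16",.6287+(.3276-.16)*.0819)
# predicted near rim/base corners of L in side view
C=np.array([.644,.150,0]);t=np.radians(2);x=np.array([np.cos(t),np.sin(t),0]);y=np.array([-np.sin(t),np.cos(t),0])
print(proj(s,[C+i*.07*x+j*.08*y+[0,0,z] for z in(0,.07) for i in(-1,1) for j in(-1,1)]).round(0).tolist())
```

```text
28.95 [ 0.269  -0.5019  0.246 ] [-0.  -0.2  0.5]
L (2833.0, ((638.98681640625, 179.4365234375), (168.77243041992188, 158.61241149902344), 88.57874298095703), [[558.0, 97.0], [716.0, 93.0], [720.0, 262.0], [562.0, 266.0]])
R (2562.5, ((561.247802734375, -141.86456298828125), (138.7642822265625, 167.44448852539062), 3.5539209842681885), [[487.0, -63.0], [497.0, -230.0], [636.0, -221.0], [625.0, -54.0]])
(3801.5, [[358, 157], [363, 217], [387, 217], [393, 238], [404, 239], [396, 218], [420, 215], [423, 199], [412, 156]])
line x at y=.16 0.64242644
[[365.0, 227.0], [355.0, 187.0], [423.0, 223.0], [408.0, 183.0], [366.0, 204.0], [356.0, 164.0], [427.0, 200.0], [411.0, 161.0]]
```

Run:
```python
from h import *
s=read_camera("side");b=ray(s,[(363,217),(420,215)],0);t=ray(s,[(358,157),(412,156),(423,199)],.07)
print(b.round(3).tolist(),t.round(3).tolist());e=b[1]-b[0];f=t[1]-t[2];print(np.linalg.norm(e),np.degrees(np.arctan2(e[1],e[0])),np.linalg.norm(f),np.degrees(np.arctan2(-f[0],f[1])))
c4=(t[0]+t[2])/2;print("centre",c4,"line frame x",(c4[0]-(.6287+(.3276-c4[1])*.0819))*.9967)
```

```text
[[0.577, 0.105, 0.0], [0.715, 0.102, 0.0]] [[0.581, 0.258, 0.07], [0.718, 0.253, 0.07], [0.708, 0.075, 0.07]]
0.13818301695007398 -1.1168415951023922 0.17787260455686543 -3.1590322523358076
centre [0.64448309 0.16663707 0.07      ] line frame x 0.0025916453775046595
```

```bash
python3 -c "
from plant import *
print(job_done())"
```

```text
the job is handed in; nothing more can be done
None
```

I handed the job in with about 29 s of the 72 s used. The stamped crate, the one on the robot's left, now stands over the dispatch line. The other crate is back at the batten.

- **Tipping:** I tipped the left crate first, to about 69°, then the right one. The right one measured about 63°, and I pushed it slightly further after that. Each was let down flat.
- **Finding the stamp:** Neither camera could see the undersides during these tips. I turned the left crate about 26° clockwise at the batten and tipped it again. The red ring then showed on its underside in the side view.
- **Placing:** I let the left crate down and pushed it flat to the line with both fingers open, which also turned it nearly square.

**Last checks:**
- **Left crate:** Its middle is about 3 mm from the line's middle and it is about 6–8° off square. It is flat, judging by its rim and base corners.
- **Right crate:** Its middle is about 1–4 mm from where it began, with its near edge about 5–15 mm from the batten. I only confirmed this from the top view.
- **Other things:** The tin, glue, driver, offcut, mug and brush show no change against the first picture.
- **Arm:** It is clear of everything.

**Disagreements in the checks:** The top-view outline of the left crate came out too long, 169–197 mm instead of 160, probably from pixels of the line. I relied on the side-view corners for its position, though the edge along its 160 mm side also measured long there, at 178 mm. A comparison around the right crate showed 483 changed pixels, which I put down to a slight shift or shadow.

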